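# Set the flask warmer with a fingertip

## Task

One flask stands in the two-well warmer and the other well is covered. With a fingertip against its knurled edge, turn the dial in front of the flask's well gently clockwise until it clicks in at the third (middle) of its five marks, with the pointer aimed straight at the flask; then press the start button between the dials fully down and let it come up again. Leave the dial of the covered well as it is, do not pinch or lift anything, and do not disturb the flask, the cover or the glasses nearby.

Things in the scene. Friction and masses are not known exactly. Their poses are not given: they have to be found in the camera images.
- warmer: Fixed steel flask warmer, 230 (x) x 240 (y) x 100 mm high; origin: centre of its underside, on the counter. -x is its front: a flat black control deck, 55 mm high, from x -115 to 0 mm. Behind it a block 100 mm high with two wells, 74 mm wide, at x 57.5, y +57.5 (left) and -57.5 mm (right), floors 30 mm high.
- dial_left (a joint): Left dial (warmer x -57, y 57.5 mm), before the left well. Rad, grows clockwise seen from above: 0 first mark, 0.524 second, 1.047 third, 1.571 fourth, 2.094 fifth; stops just beyond. Starts at the first or second. A spring detent holds it at each mark: leaving one takes about 0.07 N m (1.7 N at the edge); past half way it pulls itself into the next.
- dial_right (a joint): Right dial (warmer x -57, y -57.5 mm), before the right well; same build and values as the left dial.
- dial_left_center (a point): On the left dial's vertical axis, level with its top (73 mm above the counter); axes as the warmer's. The dial is a dark metal ring 80 mm across over its knurling (36 upright ribs, 2 mm proud, 3 to 15 mm above the deck), top 18 mm above the deck. Its side is free all round: 35 mm between the dials, 18 mm to the deck's front edge, 17 mm to the block behind.
- dial_right_center (a point): The same point of the right dial.
- dial_left_pointer (a point): On the white pointer line on the left ring's top, 32 mm from the axis; turns with it. Inside the ring a fixed black hub, 51 mm across, 1.5 mm proud, has five white marks 30 degrees apart, clockwise: a dot (60 degrees left of straight towards the well), then four bars, each longer. The third mark lies straight towards the well (warmer +x).
- dial_right_pointer (a point): The same point of the right dial.
- start (a joint): Travel of the start button in m: 0 = up, 0.007 = fully down; spring return, about 4 N fully down.
- start_top (a point): Centre of the top of the round metal start button, 22 mm across, on the middle line of the deck near its front edge (warmer x -93, y 0 mm), 78 mm above the counter. It presses straight down.
- flask: White ceramic flask, 66 mm across, 120 mm high, loose; origin at the centre of its underside. It stands upright in one of the two wells, its neck showing up to 150 mm above the counter.
- cover: Steel well cover with a small black knob, 85 mm across, loose, lying in the mouth of the other well; origin at the centre of its plug's underside, 90 mm above the counter. Its knob reaches 122 mm above the counter.
- glass_a: Glass tumbler upside down, 69 mm across, 88 mm high, loose, in front of the ice bucket, right of the warmer; origin at the centre of its underside.
- glass_b: Second tumbler like it, 68 mm across, 88 mm high, farther right.
Not all that is in view belongs to the job. What is shaped like the flask but pink, purple or red is not meant.

How it is judged:
By the outcome, as a careful person would: the job done as asked, in the order asked, and still so for the second after the job is handed in, with the robot touching nothing.
It also fails if it takes over 58 s, if anything falls off the work surface, if the arm or the gripper's body presses on something with over 40 N, if the wrist force passes 120 N, or if a joint passes its speed limit or range.

## Robot

A 7-joint arm with a two-finger parallel gripper is mounted at the origin on a cart in front of the work surface, level with it; the furniture and walls round the work are solid. World frame = base frame: x ahead of the robot, y to its left, z up, the work surface at z = 0. Lengths are in m, angles in rad, forces in N, time in s.
With the tool pointing down it reaches from about 0.4 to 0.85 m from the base axis. Payload 10.4 kg.
Tool frame: the origin (TCP) lies on the centre line of the jaws, within the pads' length; the fingertips stand 8 mm ahead of it and the grasp point (between the pads) lies 11 mm behind it (r.finger_overhang is the distance from the TCP to the fingertips, in m); z points along the fingers, y is the line along which they close (so a half turn about z gives the same grasp; the last joint's range is limited). The gripper opens to 87 mm and grips with 3 to 60 N. Pads are 19 mm wide; open, the fingers measure 117 mm over their backs; the gripper's body (75 mm by 190 mm) begins 51 mm behind the grasp point.
Start: joints at [1.321, 0.332, -0.065, 1.46, 0.022, 1.35, -0.088], TCP at [0.141, -0.609, 0.231] pointing down, gripper open.
Joint ranges: [-2.6, 2.6], [-0.5, 2.12], [-1.47, 1.34], [0.16, 2.42], [-1.27, 4.41], [0.06, 2.06], [-2.6, 2.6]. Speed limits (rad/s): [2.22, 2.22, 2.79, 2.79, 3.14, 3.14, 3.14].

## Interface

Orientations are given as a unit quaternion [x, y, z, w].
In Python, from bench import r, vision gives the robot as it stands.
- The arm moves only by the tool drive_tool, never from a script. Its argument "series" is a list of rows, each a list of 2 entries, a list of its own where there are three numbers: the shift along the world's x, y, z in cm, then the turn about the world's z in degrees. A call has exactly 10 rows; each row shifts and turns the commanded pose from where the row before left it; what a row does not reach is not made up. A row lasts 1/8 s, in which the tool goes at most 62.5 mm and 10.7 degrees, less where a joint would pass 70% of its speed; a pose out of reach is approached as far as the arm can. A call with a gripper value outside its range is refused whole. "hand" is the closure, from 0 (fully open) to 1 (shut), set as the call begins (left out, the last holds). The fingers move at their own pace and stop on an object; "newtons" is the grip in N (left out, the last holds). Time passes only in rows, so rows that do not move let the fingers close, or fill a call up. It gives the time, the measured TCP pose, the force, the opening and the grip force at its end, in the units of the state.
- r.read_state(): the state, without advancing time (a new reading comes with each control period).
- vision.camera(name): name is "scene" or "side" or "wrist"; returns a dict with "color" (480x640x3 uint8, red, green, blue), "intrinsics" (3x3 intrinsics, pixels), "R" (3x3) and "t" (3): a world point X has camera coordinates R X + t; the wrist camera has in their place "mount" (4x4, takes a point from camera to tool coordinates, whose origin is the TCP and whose axes are the flange's). Camera axes: x right, y down, z forward; pixel columns grow to the right and rows downward; lengths in m; the calibration is good to about 2 mm. A picture is of the moment at which its call begins: read the wrist's pose just before it. There is no depth.
- r.close_job(): hands the job in; it is judged then, once.
The state is a dict: "time": time; "joint_positions": joint angles; "joint_vel": joint speeds; "joint_torque": joint torques, N m; "ee_pos": TCP position; "eef_rot": TCP orientation; "ft_force": force on the tool from outside, world axes, zero at the start; "torque": the same for the moment, N m; "width": finger opening in m; "grip_force": force on a finger pad.
Only numpy, scipy, OpenCV 4.12 (cv2) and the standard library are available. Lean on these libraries where they do the work, as an engineer would, in place of code of your own. Each camera call takes 0.05 s, during which the arm holds its last target. There are 200 camera calls.

## Working session

There is one attempt and no reset: what is moved stays moved. The work goes in short steps, Python scripts to look and compute and a tool call to move; the robot and the scene stay as the last step left them, time stands still between calls to the robot, and variables do not carry over. Pictures are saved under pics/ and viewed, at most 10 in all, crops included, and the job is handed in when it is done.

Besides the shell and the picture viewer there is one more tool, called after "Request:" by a JSON object that holds its "fn" and its "kwargs", one argument or row to a line. drive_tool: Moves the arm, as the interface text tells. Its arguments: {"type":"object","properties":{"series":{"type":"array"},"hand":{"type":"number"},"newtons":{"type":"number"}},"required":["series"]}

```bash
mkdir -p pics
cat > h.py <<'E'
import numpy as np, cv2
from bench import r, vision
def ray(c,u,v,z):
    K,R,t=np.array(c["intrinsics"]),np.array(c["R"]),np.array(c["t"])
    C=-R.T@t; d=R.T@np.linalg.inv(K)@[u,v,1.0]
    return C+d*(z-C[2])/d[2]
def proj(c,X):
    p=np.array(c["intrinsics"])@(np.array(c["R"])@np.array(X)+np.array(c["t"])); return p[:2]/p[2]
def snap(n,f):
    c=vision.camera(n); cv2.imwrite("pics/"+f,c["color"][:,:,::-1]); return c
E
python3 - <<'E'
from h import *
import pickle
s=r.read_state();print(s)
for n in("scene","side"):
    c=snap(n,n+"0.png"); pickle.dump(c,open(n+".pkl","wb")); R=np.array(c["R"]);print(n,-R.T@np.array(c["t"]),R[2],c["intrinsics"])
E
```

```text
{'time': 0.0, 'joint_positions': array([ 1.32141726,  0.33287162, -0.06467996,  1.46094932,  0.02164778,
        1.34992662, -0.08850672]), 'joint_vel': array([ 0.00204388,  0.00017535, -0.00014994,  0.00013244, -0.00140787,
        0.00074858, -0.00103883]), 'joint_torque': array([-7.56738191e-04, -6.23245811e+01,  2.45333748e-02, -3.89902675e+01,
       -6.12583570e-02,  3.96425917e-02,  1.50664137e-04]), 'ee_pos': array([ 0.14040426, -0.60862703,  0.22975025]), 'eef_rot': array([ 9.93577688e-01,  1.13149660e-01, -1.42970369e-04, -7.15142060e-04]), 'ft_force': array([ 0.49591033, -0.3084975 ,  0.12688084]), 'torque': array([-0.00756437, -0.01124392,  0.00740572]), 'grip_force': 0.0, 'width': 0.0874019736304092}
scene [-0.12381055  1.07021837  0.97828938] [ 0.49387908 -0.56240942 -0.66315843] [[575.64615321   0.         326.93022982]
 [  0.         575.64615321 247.49758616]
 [  0.           0.           1.        ]]
side [0.43551007 1.40064592 0.74381634] [ 0.08303015 -0.85652421 -0.50938421] [[490.72782743   0.         323.71233241]
 [  0.         490.72782743 243.96008462]
 [  0.           0.           1.        ]]
```

View pics/scene0.png

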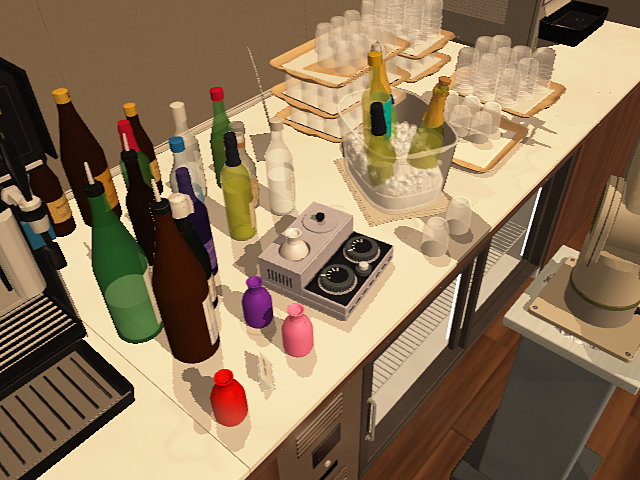

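View pics/side0.png

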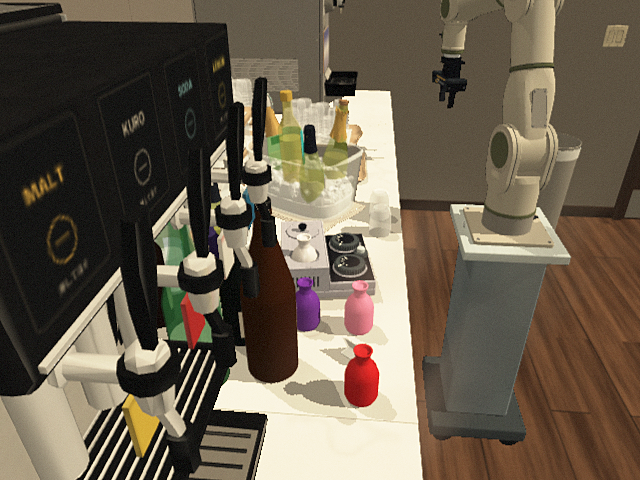

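The flask stands in the left well (scene pixel 292,243), with the cover on the right well (320,216). That makes the left dial at about (338,277) the target. The button is at about (363,268). I'll zoom in.

Run:
```python
from h import *
im=cv2.imread("pics/scene0.png")[195:325,250:405]
cv2.imwrite("pics/z.png",cv2.resize(im,None,fx=4.5,fy=4.5,interpolation=cv2.INTER_CUBIC))
```

```text
(no output)
```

View pics/z.png

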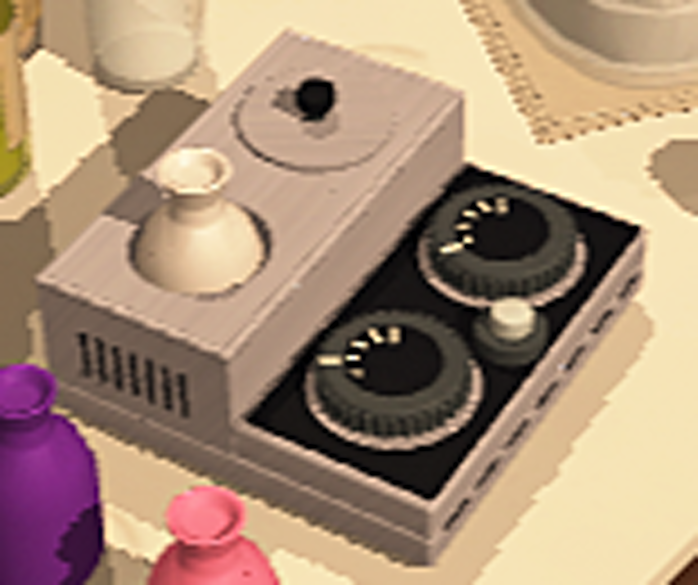

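The left pointer is at zoom (328,360), apparently near the second mark. Block and deck corners are clearly visible: block top (38,280), (228,355), (465,95), (288,30); deck front (432,500), (643,232).

```bash
cat > fit.py <<'E'
from h import *
import pickle
c=pickle.load(open("scene.pkl","rb"))
px=lambda u,v:((u+.5)/4.5-.5+250,(v+.5)/4.5-.5+195)
P=[((38,280),(.115,.12,.1)),((228,355),(0,.12,.1)),((465,95),(0,-.12,.1)),((288,30),(.115,-.12,.1)),((432,500),(-.115,.12,.055)),((643,232),(-.115,-.12,.055))]
W=np.array([ray(c,*px(*p),m[2])[:2] for p,m in P]); M=np.array([m[:2] for _,m in P])
Wc,Mc=W.mean(0),M.mean(0); A=(M-Mc); B=(W-Wc)
th=np.arctan2((A[:,0]*B[:,1]-A[:,1]*B[:,0]).sum(),(A*B).sum()); R=np.array([[np.cos(th),-np.sin(th)],[np.sin(th),np.cos(th)]])
o=Wc-R@Mc
w=lambda x,y:o+R@[x,y]
if __name__=="__main__":
    print("origin",o,"yaw",np.degrees(th)); print("res mm",(W-(A@R.T+Wc)).round(4)*1000)
    dl=w(-.057,.0575); print("dl",dl,"dr",w(-.057,-.0575),"btn",w(-.093,0))
    for n,q,s in(("L",(328,360),.0575),("R",(455,248),-.0575)):
        v=R.T@(ray(c,*px(*q),.073)[:2]-w(-.057,s)); print(n,np.hypot(*v),np.degrees(np.arctan2(v[1],v[0])),"deg left of +x")
    for n,q,z in (("flask",(195,170),.15),("knob",(317,92),.12),("btn",(513,312),.078)): print(n,R.T@(ray(c,*px(*q),z)[:2]-o))
E
python3 fit.py
```

```text
origin [0.53851914 0.31227115] yaw 9.47502989375558
res mm [[-2.6 -0.3]
 [ 0.6 -2.7]
 [-0.6  1.5]
 [-0.7  0.1]
 [ 3.3 -5.8]
 [ 0.1  7.2]]
dl [0.47283125 0.35960349] dr [0.49176229 0.24617239] btn [0.4467879 0.2969617]
L 0.03175011897760392 27.61369171054412 deg left of +x
R 0.028362776447338072 59.24301896723718 deg left of +x
flask [0.05639155 0.05688613]
knob [ 0.05711833 -0.0588068 ]
btn [-0.09444863 -0.00055065]
```

Run:
```python
from fit import *
for n,u,v,z in(("bucket front",375,235,0),("b left",338,160,0),("b right",450,208,0),("glass a",434,250,0),("glass b",458,230,0),("pink",298,350,0),("pinktop",294,310,.12),("purple",258,322,0),("counter edge",500,230,0),("edge2",320,420,0)):
    p=ray(c,u,v,z)[:2]; print(n,p.round(3),(R.T@(p-o)).round(3))
```

```text
bucket front [0.54  0.122] [-0.03  -0.187]
b left [ 0.844 -0.091] [ 0.235 -0.448]
b right [ 0.45  -0.102] [-0.155 -0.394]
glass a [0.389 0.074] [-0.186 -0.21 ]
glass b [ 0.384 -0.034] [-0.21  -0.316]
pink [0.438 0.531] [-0.064  0.232]
pinktop [0.443 0.528] [-0.058  0.228]
purple [0.56 0.53] [0.057 0.212]
counter edge [ 0.299 -0.104] [-0.305 -0.371]
edge2 [0.291 0.627] [-0.192  0.352]
```

Request:
{"fn": "drive_tool", "kwargs": {
  "series": [
    [[3.4, 3.7, 1.0], 0],
    [[3.4, 3.7, 1.0], 0],
    [[3.4, 3.7, 1.0], 0],
    [[3.4, 3.7, 1.0], 0],
    [[3.4, 3.7, 1.0], 0],
    [[3.4, 3.7, 1.0], 0],
    [[3.4, 3.7, 1.0], 0],
    [[0.8, 5.5, 0], 0],
    [[0.8, 5.5, 0], 0],
    [[0.8, 5.5, 0], 0]
  ],
  "hand": 1,
  "newtons": 10
}}

```text
time: 1.35
ee_pos: [0.4025, -0.1831, 0.3003]
eef_rot: [0.994, 0.113, -0.0, 0.0]
ft_force: [1.5, -0.4, 0.1]
width: 0.0015
grip_force: 0.0
```

Request:
{"fn": "drive_tool", "kwargs": {
  "series": [
    [[0.6, 5.3, 0], 0],
    [[0.6, 5.3, 0], 0],
    [[0.3, 5.3, 0], 0],
    [[0, 5.3, 0], 0],
    [[0, 5.3, 0], 9],
    [[0, 5.3, 0], 9],
    [[-0.3, 5.3, -1], 9],
    [[-0.5, 5.3, -2], 9],
    [[-0.5, 5.3, -3], 9],
    [[-0.5, 5.3, -3], 9]
  ]
}}

```text
time: 2.6
ee_pos: [0.3997, 0.3462, 0.2098]
eef_rot: [0.833, 0.553, 0.0, 0.0]
ft_force: [1.8, -0.6, 0.0]
width: 0.0006
grip_force: 0.0
```

Request:
{"fn": "drive_tool", "kwargs": {
  "series": [
    [[0, 0, 0], 0],
    [[0, 0, 0], 0],
    [[0, 0, 0], 0],
    [[0, 0, 0], 0],
    [[0, 0, 0], 0],
    [[0, 0, 0], 0],
    [[0, 0, 0], 0],
    [[0, 0, 0], 0],
    [[0, 0, 0], 0],
    [[0, 0, 0], 0]
  ]
}}

```text
time: 3.85
ee_pos: [0.3995, 0.345, 0.2106]
eef_rot: [0.834, 0.552, 0.0, 0.0]
ft_force: [-0.1, 0.1, 0.7]
width: 0.0004
grip_force: 0.0
```

```bash
cat >> h.py <<'E'
from scipy.spatial.transform import Rotation
def wristcam(f):
    s=r.read_state(); c=vision.camera("wrist"); cv2.imwrite("pics/"+f,c["color"][:,:,::-1])
    T=np.eye(4);T[:3,:3]=Rotation.from_quat(s["eef_rot"]).as_matrix();T[:3,3]=s["ee_pos"]
    V=np.linalg.inv(T@np.array(c["mount"])); c["R"],c["t"]=V[:3,:3],V[:3,3]; return s,c
E
python3 - <<'E'
from h import *; import pickle
s,c=wristcam("w1.png"); pickle.dump(c,open("w1.pkl","wb")); print(s["ee_pos"],s["eef_rot"],s["joint_positions"],s["ft_force"])
E
```

```text
[0.39950905 0.34502355 0.21056296] [8.33894747e-01 5.51923500e-01 6.68037141e-06 2.04639046e-05] [ 0.15305201  0.30143328 -1.10650535  1.70219774  0.27830125  1.31097369
 -1.40945797] [-0.05462552  0.13877238  0.68083454]
```

View pics/w1.png

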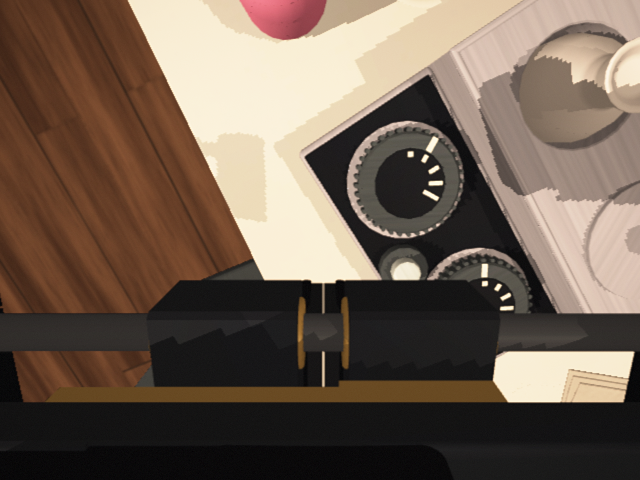

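The wrist view shows the left dial centred at about (405,182). Its pointer at (432,144) lies on the second mark. The button is at (405,270), and the fingers are at the bottom centre. Next I'll refine the positions and check the finger geometry in this view.

Run:
```python
from h import *; import pickle
from fit import R,o
c=pickle.load(open("w1.pkl","rb")); s=r.read_state()
im=c["color"]; 
# hub ellipse: dark blob
for (u,v,z,n) in((405,270,.078,"btn"),(303,155,.055,"cornerFL"),(432,72,.055,"deckBL")):
    p=ray(c,u,v,z)[:2];print(n,p.round(4),(R.T@(p-o)).round(4))
g=im.max(2); m=((g<60)*255).astype(np.uint8)
hub=cv2.floodFill(cv2.cvtColor(im,cv2.COLOR_RGB2GRAY),None,(398,190),255,8,8,4|cv2.FLOODFILL_FIXED_RANGE|cv2.FLOODFILL_MASK_ONLY|255<<8)[2][1:-1,1:-1]
cnt=max(cv2.findContours(hub,0,1)[0],key=cv2.contourArea); e=cv2.minEnclosingCircle(cnt);print(e)
p=ray(c,*e[0],.0745)[:2];print("dialL",p,R.T@(p-o))
Rt=Rotation.from_quat(s["eef_rot"]).as_matrix()
for q in((0,0,.008),(0,.015,.008),(0,-.015,.008),(.0095,.015,.008),(-.0095,.015,.008),(.0095,-.015,.008),(-.0095,-.015,.008),(.0095,.04,-.03),(-.0095,.04,-.03)): print(q,proj(c,s["ee_pos"]+Rt@q).round(0))
print(Rt.round(2))
```

```text
btn [0.4473 0.2971] [-0.0925  0.0001]
cornerFL [0.4095 0.4039] [-0.1122  0.1116]
deckBL [0.518  0.4209] [-0.0024  0.1105]
((409.5, 183.0), 35.92015075683594)
dialL [0.47305443 0.35620413] [-0.05733945  0.05411027]
(0, 0, 0.008) [320. 304.]
(0, 0.015, 0.008) [355. 304.]
(0, -0.015, 0.008) [286. 304.]
(0.0095, 0.015, 0.008) [356. 283.]
(-0.0095, 0.015, 0.008) [355. 324.]
(0.0095, -0.015, 0.008) [285. 283.]
(-0.0095, -0.015, 0.008) [286. 324.]
(0.0095, 0.04, -0.03) [439. 322.]
(-0.0095, 0.04, -0.03) [435. 372.]
[[ 0.39  0.92  0.  ]
 [ 0.92 -0.39 -0.  ]
 [-0.    0.   -1.  ]]
```

Run:
```python
from h import *; import pickle
from fit import R,o
c=pickle.load(open("w1.pkl","rb"));print(np.array(c["mount"]).round(4),c["intrinsics"][0])
a=c["color"][265:440,130:520,::-1]; a=np.clip((a/255.)**.45*255,0,255).astype(np.uint8); a=cv2.resize(a,None,fx=2,fy=2)
s=vision.camera("side"); pickle.dump(s,open("side1.pkl","wb")); u,v=proj(s,r.read_state()["ee_pos"]).astype(int)
b=s["color"][v-50:v+40,u-100:u+95,::-1]; b=cv2.resize(np.clip((b/255.)**.6*255,0,255).astype(np.uint8),(780,240)) if 0 else cv2.resize(np.clip((b/255.)**.6*255,0,255).astype(np.uint8),(520,240))
p=np.zeros((595,780,3),np.uint8);p[:350]=a;p[352:592,:520]=b;cv2.imwrite("pics/z2.png",p)
p=ray(c,405.5,180,.065)[:2];print("dial",p,R.T@(p-o))
for k,(q,w) in enumerate((((347,180),(464,180)),((405,121),(405,238)))): print(np.hypot(*(ray(c,*q,.065)-ray(c,*w,.065))[:2]))
```

```text
[[-7.000e-04 -9.682e-01 -2.504e-01  6.830e-02]
 [ 1.000e+00 -8.000e-04  3.000e-04  1.000e-03]
 [-5.000e-04 -2.504e-01  9.682e-01 -1.539e-01]
 [ 0.000e+00  0.000e+00  0.000e+00  1.000e+00]] [401.2323599    0.         322.91584377]
dial [0.47258667 0.35775801] [-0.05754504  0.05571996]
0.08660677256033299
0.0860412384640178
```

View pics/z2.png

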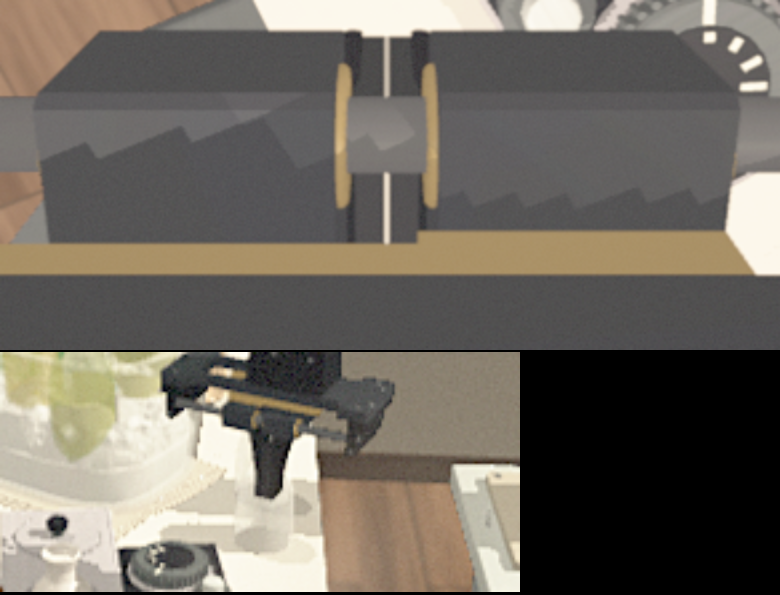

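The side view shows narrow, tapered closed fingertips and a clear space in front of the dial. I'll descend in front of the dial.

Request:
{"fn": "drive_tool", "kwargs": {
  "series": [
    [[0, 0, -3], 0],
    [[0, 0, -3], 0],
    [[0, 0, -3], 0],
    [[0, 0, -2], 0],
    [[0, 0, -1.5], 0],
    [[0, 0, -1], 0],
    [[0, 0, -0.6], 0],
    [[0.0, 0, 0], 0],
    [[0, 0, 0], 0],
    [[0, 0, 0], 0]
  ]
}}

```text
time: 5.2
ee_pos: [0.3998, 0.3451, 0.07]
eef_rot: [0.834, 0.552, 0.0, 0.0]
ft_force: [0.3, 0.2, 0.4]
width: 0.0004
grip_force: 0.0
```

Request:
{"fn": "drive_tool", "kwargs": {
  "series": [
    [[0.3, 0.05, 0], 0],
    [[0.3, 0.05, 0], 0],
    [[0.3, 0.05, 0], 0],
    [[0.2, 0.05, 0], 0],
    [[0.2, 0.05, 0], 0],
    [[0.1, 0, 0], 0],
    [[0, 0, 0], 0],
    [[0, 0, 0], 0],
    [[0, 0, 0], 0],
    [[0, 0, 0], 0]
  ]
}}

```text
time: 6.45
ee_pos: [0.4135, 0.3475, 0.0696]
eef_rot: [0.834, 0.552, 0.0, 0.0]
ft_force: [-0.1, 0.1, 0.4]
width: 0.0004
grip_force: 0.0
```

Request:
{"fn": "drive_tool", "kwargs": {
  "series": [
    [[0.1, 0.02, 0], 0],
    [[0.1, 0.02, 0], 0],
    [[0.1, 0.02, 0], 0],
    [[0, 0, 0], 0],
    [[0, 0, 0], 0],
    [[0, 0, 0], 0],
    [[0, 0, 0], 0],
    [[0, 0, 0], 0],
    [[0, 0, 0], 0],
    [[0, 0, 0], 0]
  ]
}}

```text
time: 7.7
ee_pos: [0.4166, 0.3481, 0.0696]
eef_rot: [0.834, 0.552, 0.0, 0.0]
ft_force: [0.6, 0.8, -0.3]
width: 0.0008
grip_force: 0.0
```

Request:
{"fn": "drive_tool", "kwargs": {
  "series": [
    [[0.1, 0.02, 0], 0],
    [[0.1, 0.02, 0], 0],
    [[0, 0, 0], 0],
    [[0, 0, 0], 0],
    [[0, 0, 0], 0],
    [[0, 0, 0], 0],
    [[0, 0, 0], 0],
    [[0, 0, 0], 0],
    [[0, 0, 0], 0],
    [[0, 0, 0], 0]
  ]
}}

```text
time: 8.95
ee_pos: [0.4185, 0.3485, 0.0696]
eef_rot: [0.834, 0.552, 0.0, 0.0]
ft_force: [-1.1, -0.5, 0.0]
width: 0.0006
grip_force: 0.0
```

Request:
{"fn": "drive_tool", "kwargs": {
  "series": [
    [[0.1, 0.02, 0], 0],
    [[0.1, 0.02, 0], 0],
    [[0, 0, 0], 0],
    [[0, 0, 0], 0],
    [[0, 0, 0], 0],
    [[0, 0, 0], 0],
    [[0, 0, 0], 0],
    [[0, 0, 0], 0],
    [[0, 0, 0], 0],
    [[0, 0, 0], 0]
  ]
}}

```text
time: 10.2
ee_pos: [0.4204, 0.3489, 0.0695]
eef_rot: [0.834, 0.552, -0.0, -0.0]
ft_force: [-5.1, 0.3, 0.6]
width: 0.0006
grip_force: 2.1
```

In contact at about 5 N. Next I'll sweep clockwise about the dial axis.

Request:
{"fn": "drive_tool", "kwargs": {
  "series": [
    [[-0.02, 0.14, 0], -1.5],
    [[-0.02, 0.14, 0], -1.5],
    [[-0.015, 0.14, 0], -1.5],
    [[-0.015, 0.14, 0], -1.5],
    [[-0.005, 0.14, 0], -1.5],
    [[-0.005, 0.14, 0], -1.5],
    [[0, 0.14, 0], -1.5],
    [[0, 0.14, 0], -1.5],
    [[0.01, 0.14, 0], -1.5],
    [[0.01, 0.14, 0], -1.5]
  ]
}}

```text
time: 11.45
ee_pos: [0.4202, 0.3631, 0.0697]
eef_rot: [0.899, 0.438, 0.0, -0.0]
ft_force: [-2.0, -0.4, 1.0]
width: 0.0002
grip_force: 0.9
```

```bash
cat > look.py <<'E'
import sys
from h import *
D=np.array([.473,.3585]); th=np.radians(9.5); c=vision.camera("scene"); im=c["color"].astype(int)
# brightness on ring circle r=32 (pointer)
for nm,D in(("L",[.4728,.3595]),("R",[.4918,.2462])):
    a=np.arange(-90,271,5); best=[]
    for d in a:
        v=max(im[tuple(np.round(proj(c,[D[0]+q*np.cos(th+np.radians(d)),D[1]+q*np.sin(th+np.radians(d)),.073])).astype(int)[::-1])].min() for q in(.030,.032,.034))
        best.append(v)
    k=np.argsort(best)[::-1][:6]; print(nm,[(int(a[i]),int(best[i])) for i in k])
u,v=proj(c,[.473,.36,.073]).astype(int)
cv2.imwrite("pics/"+sys.argv[1],cv2.resize(im[v-60:v+50,u-70:u+70].astype(np.uint8)[:,:,::-1],None,fx=5,fy=5,interpolation=cv2.INTER_CUBIC))
print(r.read_state()["ft_force"],r.read_state()["joint_positions"])
E
python3 look.py s1.png
```

```text
L [(10, 153), (15, 149), (5, 73), (20, 52), (-50, 45), (-30, 44)]
R [(165, 74), (185, 74), (180, 70), (175, 70), (170, 70), (160, 56)]
[-1.59503721  0.24051454  0.56874765] [-0.04057929  0.49749714 -0.92384868  1.78653717  0.44604948  1.08193875
 -1.78814359]
```

The dial follows; its pointer is now 10–15° short of straight. I'll continue the arc.

Request:
{"fn": "drive_tool", "kwargs": {
  "series": [
    [[0.01, 0.14, 0], -1.5],
    [[0.015, 0.14, 0], -1.5],
    [[0.02, 0.14, 0], -1.5],
    [[0.025, 0.14, 0], -1.5],
    [[0.03, 0.14, 0], -1.5],
    [[0.03, 0.135, 0], -1.5],
    [[0.035, 0.135, 0], -1.5],
    [[0.035, 0.135, 0], -1.5],
    [[0.04, 0.135, 0], -1.5],
    [[0.04, 0.135, 0], -1.5]
  ]
}}

```text
time: 12.75
ee_pos: [0.4228, 0.3767, 0.0696]
eef_rot: [0.949, 0.316, 0.0, 0.0]
ft_force: [-0.4, 0.3, -0.2]
width: 0.0005
grip_force: 0.0
```

```bash
python3 look.py s2.png
```

```text
L [(-5, 155), (0, 138), (110, 89), (105, 87), (125, 61), (100, 60)]
R [(-55, 200), (-40, 195), (-35, 190), (-25, 187), (-20, 183), (-15, 178)]
[ 0.3738052   0.21078196 -0.32763162] [-0.10788722  0.49916715 -0.86513602  1.75921687  0.42541443  1.08201211
 -2.04579584]
```

The pointer is at the third mark and the contact force is gone. I'll back off radially, lift, and take a look.

Request:
{"fn": "drive_tool", "kwargs": {
  "series": [
    [[-0.4, 0.15, 0], 0],
    [[-0.8, 0.25, 0], 0],
    [[-0.9, 0.3, 0], 0],
    [[-0.9, 0.3, 0], 0],
    [[0, 0, 2], 0],
    [[0, 0, 3], 5],
    [[0, 0, 3], 5],
    [[0, 0, 3], 5],
    [[0, 0, 0], 5],
    [[0, 0, 0], 0]
  ]
}}

```text
time: 14.05
ee_pos: [0.3932, 0.3867, 0.1809]
eef_rot: [0.879, 0.477, 0.001, 0.0]
ft_force: [-0.6, 0.2, -0.2]
width: 0.0005
grip_force: 0.0
```

Request:
{"fn": "drive_tool", "kwargs": {
  "series": [
    [[0, 0, 0], 5],
    [[0, 0, 0], 5],
    [[0, 0, 0], 0],
    [[0, 0, 0], 0],
    [[0, 0, 0], 0],
    [[0, 0, 0], 0],
    [[0, 0, 0], 0],
    [[0, 0, 0], 0],
    [[0, 0, 0], 0],
    [[0, 0, 0], 0]
  ]
}}

```text
time: 15.3
ee_pos: [0.3928, 0.3866, 0.1796]
eef_rot: [0.834, 0.552, 0.0, 0.0]
ft_force: [-0.8, 0.2, 1.0]
width: 0.0006
grip_force: 0.0
```

```bash
python3 look.py s3.png
python3 - <<'E'
from h import *
s,c=wristcam("w2.png"); print(s["ee_pos"],s["ft_force"])
E
```

```text
L [(-5, 244), (0, 221), (5, 76), (125, 75), (130, 75), (15, 72)]
R [(145, 87), (150, 81), (100, 40), (95, 40), (105, 39), (90, 39)]
[ 0.30464341 -0.43132807 -0.72656605] [ 0.00574996  0.38476759 -1.05114335  1.68593202  0.3476084   1.27484085
 -1.51888351]
[0.39275708 0.38664103 0.17955883] [ 0.30464341 -0.43132807 -0.72656605]
```

View pics/s3.png

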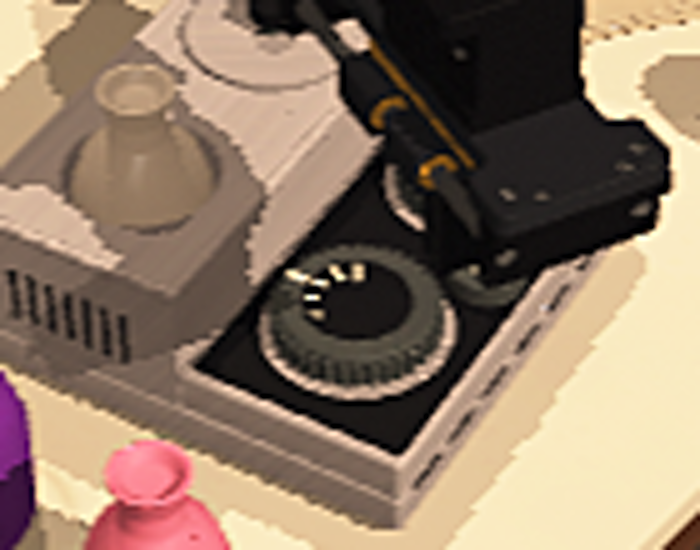

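View pics/w2.png

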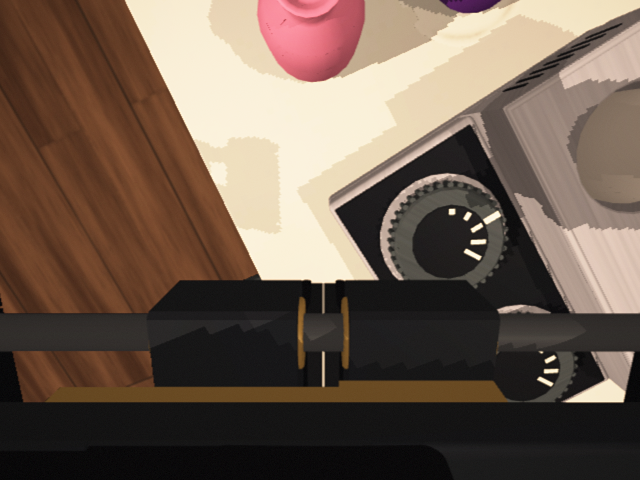

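Both views show the left pointer (wrist pixel 490,215) lined up with the third mark, aimed at the flask. The flask is undisturbed. Moving to the button at (0.447, 0.297).

Request:
{"fn": "drive_tool", "kwargs": {
  "series": [
    [[1.8, -3, 0], 0],
    [[1.8, -3, 0], 0],
    [[1.8, -3, 0], 0],
    [[0, 0, -2], 0],
    [[0, 0, -2], 0],
    [[0, 0, -2], 0],
    [[0, 0, -1.5], 0],
    [[0, 0, -1], 0],
    [[0, 0, 0], 0],
    [[0, 0, 0], 0]
  ]
}}

```text
time: 16.65
ee_pos: [0.447, 0.297, 0.0951]
eef_rot: [0.834, 0.552, 0.0, -0.0]
ft_force: [0.3, 0.7, 0.2]
width: 0.0009
grip_force: 0.0
```

Request:
{"fn": "drive_tool", "kwargs": {
  "series": [
    [[0, 0, -0.3], 0],
    [[0, 0, -0.2], 0],
    [[0, 0, -0.2], 0],
    [[0, 0, -0.2], 0],
    [[0, 0, -0.2], 0],
    [[0, 0, 0], 0],
    [[0, 0, 0], 0],
    [[0, 0, 0], 0],
    [[0, 0, 0], 0],
    [[0, 0, 0], 0]
  ]
}}

```text
time: 17.9
ee_pos: [0.4468, 0.2966, 0.0836]
eef_rot: [0.834, 0.552, 0.0, 0.0]
ft_force: [0.8, -0.6, 1.9]
width: 0.0003
grip_force: 1.1
```

Request:
{"fn": "drive_tool", "kwargs": {
  "series": [
    [[0, 0, -0.1], 0],
    [[0, 0, -0.1], 0],
    [[0, 0, -0.1], 0],
    [[0, 0, -0.1], 0],
    [[0, 0, -0.1], 0],
    [[0, 0, 0], 0],
    [[0, 0, 0], 0],
    [[0, 0, 0], 0],
    [[0, 0, 0], 0],
    [[0, 0, 0], 0]
  ]
}}

```text
time: 19.15
ee_pos: [0.4469, 0.2967, 0.0793]
eef_rot: [0.834, 0.552, 0.0, 0.0]
ft_force: [-3.1, -3.2, 12.4]
width: 0.0003
grip_force: 6.5
```

Request:
{"fn": "drive_tool", "kwargs": {
  "series": [
    [[0, 0, -0.05], 0],
    [[0, 0, 0], 0],
    [[0, 0, 0], 0],
    [[0, 0, 0.3], 0],
    [[0, 0, 0.5], 0],
    [[0, 0, 1], 0],
    [[0, 0, 3], 0],
    [[0, 0, 4], 0],
    [[0, 0, 4], 0],
    [[0, 0, 4], 0]
  ]
}}

```text
time: 20.4
ee_pos: [0.4464, 0.2967, 0.2477]
eef_rot: [0.834, 0.552, 0.0, -0.0]
ft_force: [0.3, -0.5, 0.5]
width: 0.0005
grip_force: 0.0
```

Request:
{"fn": "drive_tool", "kwargs": {
  "series": [
    [[-2, -2, 0], 0],
    [[-2, -2, 0], 0],
    [[-1, -4, 0], 0],
    [[0, -4, 0], 0],
    [[0, 0, 0], 0],
    [[0, 0, 0], 0],
    [[0, 0, 0], 0],
    [[0, 0, 0], 0],
    [[0, 0, 0], 0],
    [[0, 0, 0], 0]
  ]
}}

```text
time: 21.65
ee_pos: [0.3967, 0.1769, 0.246]
eef_rot: [0.834, 0.552, 0.0, -0.0]
ft_force: [-1.0, 0.4, -0.1]
width: 0.0006
grip_force: 0.0
```

```bash
python3 look.py s4.png
```

```text
L [(-5, 242), (0, 219), (125, 74), (5, 74), (130, 73), (145, 72)]
R [(55, 241), (60, 241), (50, 108), (155, 74), (145, 74), (140, 71)]
[ 0.12796448 -0.0798922  -0.07079451] [ 0.58663    -0.0982296  -1.02479627  1.86327133 -0.08660357  1.33038042
 -0.81663195]
```

View pics/s4.png

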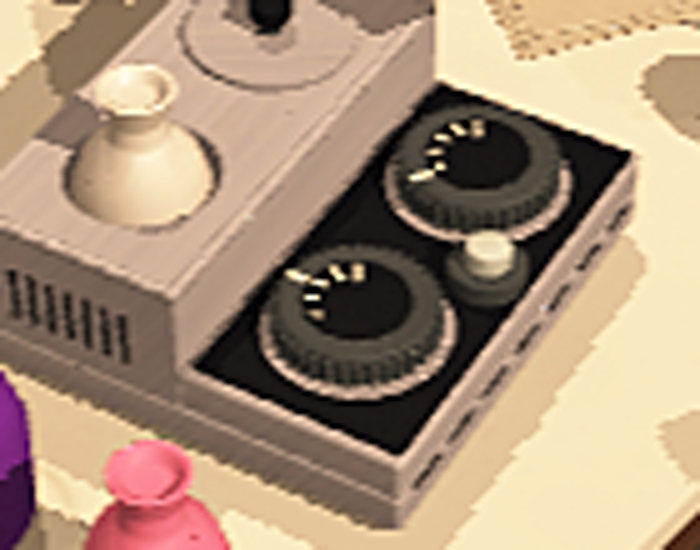

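The left dial is at the third mark, the right dial is still at its first (about 57°, as at the start), and the button is back up. The flask and cover are undisturbed.

```bash
python3 -c "from bench import r; print(r.close_job())"
```

```text
the job is handed in; nothing more can be done
None
```

The job is handed in at about 22 s: the left dial was turned clockwise to its third mark, aimed at the flask. The start button was then pressed to its stop and came back up; the right dial, flask and cover look unchanged in the final view, and the arm made no contact near the glasses.

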